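# Press the lid onto a sauce tub with the star-handled lid press

### The job

Push the lid press's tray in against its stop so the sauce tub stands under the pad, then wind the four-spoked star handle clockwise, pushing one spoke after another, until the lid is fully home on the tub and you feel the handle stiffen firmly against it; stop there, without crushing the tub or forcing anything. Then wind the star back until it is within a quarter turn of its upper stop, leaving the tray in, the lid home and the things standing around undisturbed.

Things in the scene. Friction and masses are not known exactly. Their poses are not given: they have to be found in the camera images.
- press: The fixed press frame; origin on the counter under the star's axis. x runs across it, y the way the tray slides in, z up. Grey base 210 x 160 x 30 mm; two steel columns at x = +-90 mm; grey crosshead 220 x 45 mm (long side along x), its nuts reaching up to z = 223 mm, 42 mm below the spokes' axes. Two steel rails for the tray run out to y = -280 mm.
- hub (a point): Centre of the star handle, on its upright axis at the height of the spokes, 265 mm above the counter; axes as press, it does not turn. The star's hub has a radius of 22 mm and reaches 23 mm above the spokes. Four level round steel spokes, 12 mm thick, 90 degrees apart, each ending in a black ball of 22 mm centred 102 mm from the axis. The space between the spokes is open.
- spoke_end (a point): Centre of the black ball on one of the four spokes; turns with the star. It lies at angle minus the value of star, counterclockwise from the x axis of press.
- star (a joint): Turn of the star, rad, growing clockwise seen from above, 0 at its upper stop; lowers the pad 10 mm per rad. Friction 0.15 N m: stays where left unless the pad is loaded. With the tray in, the pad meets the lid between 1.0 and 2.2 rad: tubs differ in height by up to 12 mm, to be felt. Pressing the lid takes 7 N on a spoke at 80 mm (2 to 6 N when paused); it is home 1.0 rad after it starts to move.
- pad: Round rubber-faced pad, 64 mm diameter, under the crosshead; origin at the centre of its face. The lid moves under about 40 N; once home, the pad's spring gives 35 N per mm (4 N per 0.1 rad on a spoke at 80 mm). To seat, the lid needs over 50 N after it is home; above 120 N (about 16 N on a spoke at 80 mm) the tub is crushed. Winding until 9 to 11 N on the spoke is right.
- tray (a joint): How far the tray is pushed in, m: 0 fully drawn out, 0.110 at its stop with the tub under the pad; starts partly out. Slides along y of press with about 3 N of friction and stays where left.
- tray_knob (a point): Middle of the black upright knob at the outer end of the aluminium tray: 26 mm diameter, 34 mm tall, 81 mm above the counter (its foot 64, its top 98 mm); under it a 16 mm thick neck down to the tray plate, whose top is 52 mm above the counter. The plate is 100 mm wide and reaches 20 mm beyond the knob. The knob's centre is 190 mm behind the tub's centre.
- lid (a joint): How far the white lid (98 mm diameter, on the steel tub of 90 mm) has been pressed down, m: 0 as loosely set on, 0.010 fully home. It stays where it is pressed.
- squeeze: White plastic bottle, 56 mm diameter, 170 mm tall, loose, standing behind the press; origin at the centre of its underside. Leave alone.
- shaker: Glass jar with steel cap, 56 mm diameter, 85 mm tall, loose, beside the press on the robot's side; origin at the centre of its underside. Leave alone.
- spare_lid: Another white lid, 98 mm diameter, 22 mm tall, loose, lying upside down beside the tray; origin at the centre of its underside. Leave alone.

How it is judged:
On the way, in this order (a step that is already met when the one before it is completed fails the run):
1. the tray is pushed in to its stop (within 4 mm) (value of joint tray above 0.106 m), for 0.2 s.
2. the lid is home (within 1.5 mm) and the pad bears firmly on it (over 50 N) (value of joint lid above 0.0085 m and value of joint tray above 0.105 m and contact force between pad and anything else above 50 N), for 0.1 s.
At the end, for the whole second after the job is handed in: The tray is in to within 5 mm of its stop, the lid home to within 1.5 mm, and the star wound back to less than 1.65 rad from its upper stop and at rest (value of joint tray above 0.105 m and value of joint lid above 0.0085 m and value of joint star below 1.65 rad and velocity of joint star between -0.05 and 0.05 rad/s); the robot touches nothing.
It fails at once if the pad bears on the lid with more than 120 N (tub crushed) (contact force between pad and anything else above 120 N).
It fails at once if the robot forces the press: more than 70 N on it or any of its parts (contact force between any of the arm, the fingers and press above 70 N).
It fails at once if a thing standing around is shifted by more than 30 mm (distance of any of squeeze, shaker, spare_lid from where it was at the start of the episode above 0.03 m).
It also fails if it takes over 72 s, if anything falls off the work surface, if the arm or the gripper's body presses on something with over 40 N, if the wrist force passes 120 N, or if a joint passes its speed limit or range.

### The arm

A 6-joint arm with a two-finger parallel gripper is mounted at the origin on the work surface. World frame = base frame: x ahead of the robot, y to its left, z up, the work surface at z = 0. Lengths are in m, angles in rad, forces in N, time in s.
With the tool pointing down it reaches from about 0.35 to 0.975 m from the base axis. Payload 4.9 kg.
Tool frame: the origin (TCP) lies at the very end of the fingers, on their centre line; the grasp point (between the pads) lies 19 mm behind it (ctrl.grasp_offset is the distance from the TCP to the grasp point, in m); y points along the fingers, z is the direction in which the jaws open and shut, and the axes are right-handed (so a half turn about y gives the same grasp; the last joint's range is limited). The gripper opens to 85 mm and grips with 20 to 120 N. Pads are 22 mm wide; open, the fingers measure 114 mm over their backs; the gripper's body (76 mm by 85 mm) begins 54 mm behind the grasp point. The pads swing forward as they close: fully open they stand 13 mm farther back than shut.
Start: joints at [-1.318, 0.053, 1.613, -0, 1.476, -0.119], TCP at [0.227, -0.582, 0.231] pointing down, gripper open.
Joint ranges: [-3.01, 3.01], [-1.01, 2.22], [0.06, 2.58], [-1.02, 4.17], [0.09, 2.62], [-3.14, 3.14]. Speed limits (rad/s): [2.57, 2.57, 3.14, 3.14, 3.14, 3.14].

### API

Orientations are given as a rotation vector (axis times angle).
In Python, from station import ctrl, eyes, finish_job, find_in, regions_of, pinpoint gives the robot as it stands.
- The arm moves only by the tool play_rows, never from a script. Its argument "moves" is a list of rows, each an object of numbers: "x", "y", "z": the shift along the world's x, y, z in cm; "turn": the turn about the world's z in degrees; "jaw": the finger opening in cm, from 0 to 8.54. A call has 1 to 8 rows; each row shifts and turns the commanded pose from where the row before left it; what a row does not reach is not made up. A row lasts 1/12 s, in which the tool goes at most 41.7 mm and 7.16 degrees, less where a joint would pass 70% of its speed; a pose out of reach is approached as far as the arm can. A call is refused whole if a number of a shift passes 4.17 or a number of a turn 7.16, either way. A call with a gripper value outside its range is refused whole. The fingers move at their own pace and stop on an object; "squeeze" is the grip in N (left out, the last holds). Time passes only in rows, so rows that do not move let the fingers close. It gives the time, the measured TCP pose, the force and the opening at its end, in the units of the state.
- ctrl.get_obs(): the state, without advancing time (a new reading comes with each control period).
- eyes.get_image(name): name is "side" or "top" or "wrist"; returns a dict with "img" (384x512x3 uint8, red, green, blue), "camera_matrix" (3x3 intrinsics, pixels), "cam_to_world" (4x4, takes a point from camera to world coordinates). Camera axes: x right, y up, looking along -z (the intrinsics and any distortion apply to the point x, -y, -z); pixel columns grow to the right and rows downward; lengths in m; the calibration is good to about 2 mm. The wrist camera is an equidistant fisheye: a pixel r from the principal point sees the ray r / f radians off the axis. A picture is of the moment at which its call begins. There is no depth.
- finish_job(): hands the job in, once; it reports no verdict.
Trained networks look in the newest picture that a camera, given by its name, has taken for a name from the list of things; names that differ only in an ending like _2 or _b are one class to them, and where a whole thing is asked for, a point or a joint stands for the part that bears it (a point fixed in the world has none). Each returns a list of dicts, best first, with "score" (0 to 1); they miss things now and then, are a little off and sometimes report something else, mostly with a low value. They report only what shows in the picture. A call takes as long as a camera call.
- find_in(camera, query): "point" ([column, row] in pixels, amid what is visible of it).
- regions_of(camera, query): "pixels" (384x512 bool, what is visible of it) and "point" ([column, row] in pixels, amid what is visible of it).
- pinpoint(camera, query): "point" ([column, row] in pixels: a listed point, or the origin of a listed thing).
The state is a dict: "t": time; "q": joint angles; "dq": joint speeds; "effort": joint torques, N m; "tool_pos": TCP position; "tool_rot": TCP orientation; "contact_force": force on the tool from outside, world axes, zero at the start; "wrist_torque": the same for the moment, N m; "opening": finger opening in m.
Only numpy, scipy, OpenCV 4.12 (cv2) and the standard library are available. Lean on these libraries where they do the work, as an engineer would, in place of code of your own. Each camera call takes 0.05 s, during which the arm holds its last target.

## Working session

There is one attempt and no reset: what is moved stays moved. The work goes in short steps, Python scripts to look and compute and a tool call to move; the robot and the scene stay as the last step left them, time stands still between calls to the robot, and variables do not carry over. Pictures are saved under pics/ and viewed, and the job is handed in when it is done.

Besides the shell and the picture viewer there is one more tool, called by a JSON object that holds its "method" and its "body". play_rows: Moves the arm, as the interface text tells. Its arguments: {"type":"object","properties":{"moves":{"type":"array"},"squeeze":{"type":"number"}},"required":["moves"]}

```bash
mkdir -p pics; ls
cat > h.py <<'E'
import numpy as np, cv2
from station import ctrl, eyes, finish_job, find_in, regions_of, pinpoint
def save(im,n): cv2.imwrite('pics/'+n+'.png',im['img'][:,:,::-1])
def ray(im,p):
    K=im['camera_matrix'];T=im['cam_to_world']
    d=np.array([(p[0]-K[0,2])/K[0,0],-(p[1]-K[1,2])/K[1,1],-1.]);d=T[:3,:3]@d
    return T[:3,3],d/np.linalg.norm(d)
def atz(im,p,z):
    o,d=ray(im,p);return o+d*(z-o[2])/d[2]
def proj(im,P):
    K=im['camera_matrix'];T=im['cam_to_world']
    c=T[:3,:3].T@(np.asarray(P)-T[:3,3]);return np.array([K[0,2]+K[0,0]*c[0]/-c[2],K[1,2]+K[1,1]*(-c[1])/-c[2]])
E
python3 - <<'E'
from h import *
print(ctrl.get_obs())
for c in ['top','side']:
    im=eyes.get_image(c);save(im,c+'0')
    print(c,im['camera_matrix'].tolist(),im['cam_to_world'].round(3).tolist())
    for q,z in [('press',0),('hub',.265),('spoke_end',.265),('tray_knob',.081),('squeeze',0),('shaker',0),('spare_lid',0)]:
        for r in pinpoint(c,q)[:5]: print(q,np.round(r['point'],1),round(r['score'],2),atz(im,r['point'],z).round(4))
E
```

```text
pics
{'t': 0.0, 'q': array([-1.31797879e+00,  5.33445436e-02,  1.61430477e+00, -1.07029048e-05,
        1.47596593e+00, -1.19016302e-01]), 'dq': array([-0.0012944 , -0.00121997, -0.00106658,  0.00042412,  0.00029846,
       -0.00193442]), 'effort': array([ 1.94059639e-04, -3.93685985e+01, -3.70175529e+01, -1.33215194e-04,
        7.17879055e-03,  1.86138518e-07]), 'tool_pos': array([ 0.22691014, -0.58169069,  0.2300642 ]), 'tool_rot': array([-0.37978006,  2.02042013, -2.016277  ]), 'contact_force': array([0.30655251, 0.20288682, 1.02347452]), 'wrist_torque': array([0.01916009, 0.02436703, 0.00981414]), 'opening': 0.08567304710348943}
top [[398.64688056148236, 0.0, 252.78136803184182], [0.0, 398.64688056148236, 196.85855757446944], [0.0, 0.0, 1.0]] [[-0.027, 0.987, -0.16, 0.431], [-0.999, -0.034, -0.04, 0.027], [-0.045, 0.159, 0.986, 1.083], [0.0, 0.0, 0.0, 1.0]]
press [241.7 225.7] 0.62 [0.5285 0.103  0.    ]
hub [233.1 213. ] 0.62 [0.5315 0.1016 0.265 ]
spoke_end [229.4 167.5] 0.75 [0.6284 0.1075 0.265 ]
tray_knob [351.7 210. ] 0.61 [ 0.552  -0.1797  0.081 ]
squeeze [198.5 177.5] 0.
[... 169 characters left out ...]
2 -0.    ]
spare_lid [197.6 173.5] 0.71 [0.6785 0.2233 0.    ]
side [[364.7081324365782, 0.0, 256.2096355801197], [0.0, 364.7081324365782, 192.3969898622926], [0.0, 0.0, 1.0]] [[-0.99, 0.1, -0.097, 0.489], [-0.139, -0.714, 0.687, 0.616], [-0.001, 0.693, 0.721, 0.746], [0.0, 0.0, 0.0, 1.0]]
press [266.6 252.9] 0.95 [0.5354 0.1056 0.    ]
hub [275.3 177.6] 0.93 [0.5229 0.1144 0.265 ]
hub [268.3 252.6] 0.53 [0.5162 0.2861 0.265 ]
spoke_end [218.9 168.4] 0.88 [0.6346 0.1038 0.265 ]
tray_knob [273.5 154.9] 0.55 [ 0.5505 -0.1685  0.081 ]
squeeze [197.4 284.9] 0.84 [0.6812 0.2142 0.    ]
shaker [336.7 270.9] 0.94 [0.3662 0.133  0.    ]
spare_lid [221.8 214.5] 0.85 [ 6.691e-01 -1.000e-04  0.000e+00]
```

View pics/top0.png

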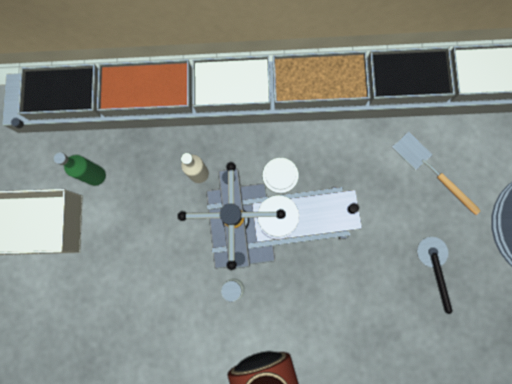

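View pics/side0.png

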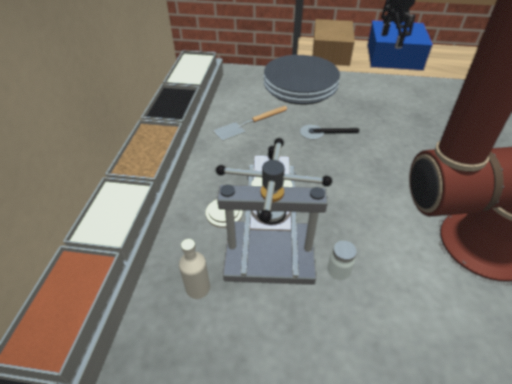

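Run:
```python
from h import *
for c,(x0,x1,y0,y1) in [('top',(165,375,140,310)),('side',(180,380,110,300))]:
    im=eyes.get_image(c); a=im['img'][y0:y1,x0:x1,::-1]
    k=4; a=cv2.resize(a,None,fx=3.6,fy=3,interpolation=cv2.INTER_CUBIC) if 0 else cv2.resize(a,None,fx=3,fy=3,interpolation=cv2.INTER_CUBIC)
    cv2.imwrite(f'pics/z_{c}.png',a)
    g=im['img'].max(2)<40
    n,l,s,ce=cv2.connectedComponentsWithStats(g.astype(np.uint8))
    for i in range(1,n):
        if s[i,4]>15 and x0<ce[i,0]<x1 and y0<ce[i,1]<y1: print(c,s[i],ce[i].round(1),atz(im,ce[i],.265).round(4),atz(im,ce[i],.081).round(4))
```

```text
top [227 163   8   7  39] [230.6 165.9] [0.6317 0.1049 0.265 ] [0.6768 0.1226 0.081 ]
top [278 211   7   7  36] [280.6 213.9] [0.5264 0.0036 0.265 ] [ 0.5479 -0.0016  0.081 ]
top [179 212   6   8  40] [181.7 215.6] [0.5294 0.2088 0.265 ] [0.5516 0.2499 0.081 ]
top [228 262   8   7  44] [231.3 264.9] [0.4258 0.1072 0.265 ] [0.4246 0.1253 0.081 ]
side [325 130  32   3  40] [341.2 131. ] [ 0.3957 -0.0518  0.265 ] [ 0.3602 -0.3074  0.081 ]
side [269 148   4  10  28] [270.5 152.4] [0.5404 0.0417 0.265 ] [ 0.5602 -0.1782  0.081 ]
side [217 167   6   7  27] [219.5 170.7] [0.6322 0.1101 0.265 ] [ 0.6871 -0.0836  0.081 ]
side [323 177   7   8  34] [326.2 181.4] [0.4269 0.1114 0.265 ] [ 0.4033 -0.0818  0.081 ]
side [259 212  11  11  79] [264.5 217.2] [0.5312 0.2148 0.265 ] [0.5475 0.0611 0.081 ]
```

View pics/z_top.png

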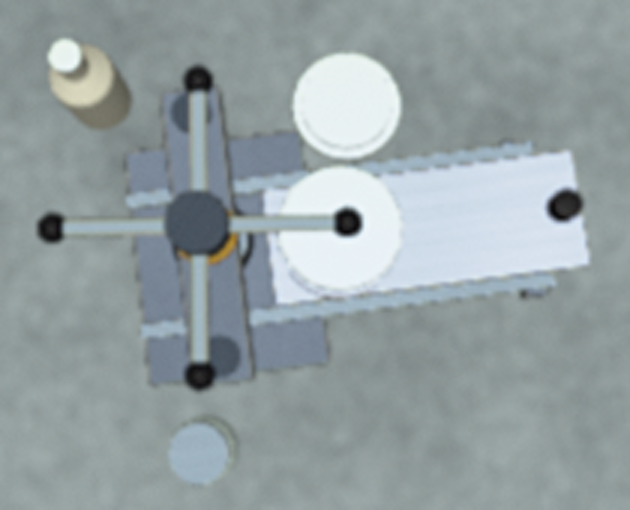

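View pics/z_side.png

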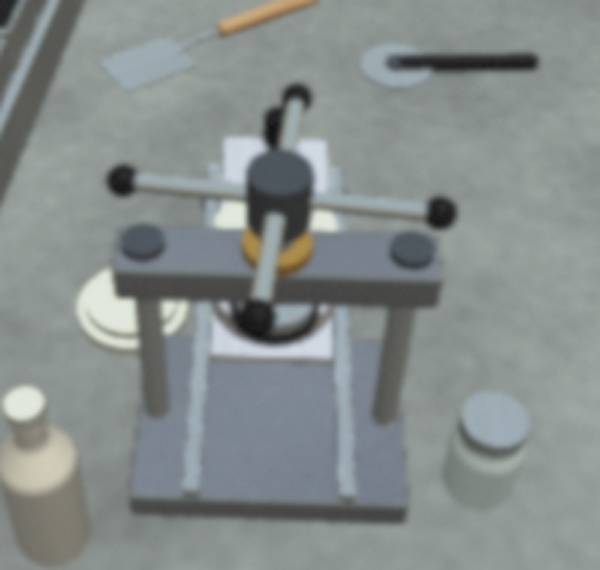

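Run:
```python
from h import *
from scipy.spatial.transform import Rotation as R
from scipy.optimize import least_squares
print(R.from_rotvec(ctrl.get_obs()['tool_rot']).as_matrix().round(3))
im=eyes.get_image('top'); im2=eyes.get_image('side')
for p in [(353,209),(353.5,208)]: print(atz(im,p,.081).round(4),atz(im,p,.098).round(4))
# fit hub + star phase from both cams
A=np.array([[230.6,165.9],[280.6,213.9],[231.3,264.9],[181.7,215.6]]) # +x,-y,-x,+y
B=np.array([[219.5,170.7],[np.nan]*2,[326.2,181.4],[264.5,217.2]])
def f(v):
    r=[]
    for k in range(4):
        a=v[2]-k*np.pi/2;P=[v[0]+.102*np.cos(a),v[1]+.102*np.sin(a),.265]
        r+=list(proj(im,P)-A[k])
        if k!=1: r+=list(proj(im2,P)-B[k])
    return np.array(r)
s=least_squares(f,[.53,.107,0]);print(s.x,s.fun.round(1))
```

```text
[[-0.932  0.     0.363]
 [-0.363 -0.    -0.932]
 [-0.    -1.     0.   ]]
[ 0.5544 -0.1831  0.081 ] [ 0.5523 -0.1795  0.098 ]
[ 0.5569 -0.1845  0.081 ] [ 0.5547 -0.1809  0.098 ]
[ 0.52902344  0.10800003 -0.01365679] [-0.8  0.4  0.9 -1.2 -1.2 -0.5 -1.1 -0.6 -0.1 -0.8 -0.5 -0.4  0.7 -2. ]
```

{"method": "play_rows", "body": {"moves": [{"x":2.76,"y":2.84,"turn":-2.5,"jaw":0},{"x":2.76,"y":2.84,"turn":-2.5,"jaw":0},{"x":2.76,"y":2.84,"turn":-2.5,"jaw":0},{"x":2.76,"y":2.84,"turn":-2.5,"jaw":0},{"x":2.76,"y":2.84,"turn":-2.5,"jaw":0},{"x":2.76,"y":2.84,"turn":-2.5,"jaw":0},{"x":2.76,"y":2.84,"turn":-1.5,"jaw":0},{"x":2.76,"y":2.84,"jaw":0}], "squeeze": 60}}

```text
invalid input
```

{"method": "play_rows", "body": {"moves": [{"x":2.76,"y":2.84,"jaw":0},{"x":2.76,"y":2.84,"jaw":0},{"x":2.76,"y":2.84,"jaw":0},{"x":2.76,"y":2.84,"jaw":0},{"z":-3,"jaw":0},{"z":-3,"jaw":0},{"jaw":0},{"jaw":0}]}}

```text
invalid input
```

{"method": "play_rows", "body": {"moves": [{"x":2.76,"y":2.84,"z":0.0,"turn":-2.5,"jaw":0.0}], "squeeze": 60}}

```text
t: 1.08
tool_pos: [0.2515, -0.5569, 0.2313]
tool_rot: [-0.334, 2.047, -2.051]
contact_force: [0.5, 0.5, 0.9]
opening: 0.0756
```

{"method": "play_rows", "body": {"moves": [{"x":2.76,"y":2.84,"z":0,"turn":-2.5,"jaw":0},{"x":2.76,"y":2.84,"z":0,"turn":-2.5,"jaw":0},{"x":2.76,"y":2.84,"z":0,"turn":-2.5,"jaw":0},{"x":2.76,"y":2.84,"z":0,"turn":-2.5,"jaw":0},{"x":2.76,"y":2.84,"z":0,"turn":-2.5,"jaw":0},{"x":2.76,"y":2.84,"z":0,"turn":-1.5,"jaw":0},{"x":2.76,"y":2.84,"z":0,"turn":0,"jaw":0},{"x":2.76,"y":2.84,"z":0,"turn":0,"jaw":0}]}}

```text
t: 1.75
tool_pos: [0.4766, -0.3251, 0.2316]
tool_rot: [-0.091, 2.178, -2.179]
contact_force: [1.5, 0.1, -0.4]
opening: -0.0
```

{"method": "play_rows", "body": {"moves": [{"x":2.76,"y":2.84,"z":0,"turn":0,"jaw":0},{"x":2.76,"y":2.84,"z":0,"turn":0,"jaw":0},{"x":2.76,"y":2.84,"z":0,"turn":0,"jaw":0},{"x":0,"y":0,"z":-3,"turn":0,"jaw":0},{"x":0,"y":0,"z":-3,"turn":0,"jaw":0},{"x":0,"y":0,"z":0,"turn":0,"jaw":0},{"x":0,"y":0,"z":0,"turn":0,"jaw":0}]}}

```text
t: 2.33
tool_pos: [0.557, -0.2406, 0.1692]
tool_rot: [-0.096, 2.183, -2.178]
contact_force: [-0.6, 0.2, 0.3]
opening: 0.0
```

Run:
```python
from h import *
from scipy.spatial.transform import Rotation as R
o=ctrl.get_obs();print(o['t'],o['tool_pos'],o['q'].round(2),R.from_rotvec(o['tool_rot']).as_matrix()[:,2],o['contact_force'],o['wrist_torque'],o['opening'])
im=eyes.get_image('top');cv2.imwrite('pics/t1.png',cv2.resize(im['img'][120:320,160:420,::-1],None,fx=3,fy=3))
```

```text
2.3333 [ 0.55699014 -0.24060819  0.16920185] [-0.53  0.06  1.71 -0.    1.38  0.96] [ 0.08396965 -0.99646439 -0.00279738] [-0.59441324  0.20989499  0.32883379] [-0.00187455  0.02518259 -0.01208722] 1.5052209742329833e-05
```

View pics/t1.png

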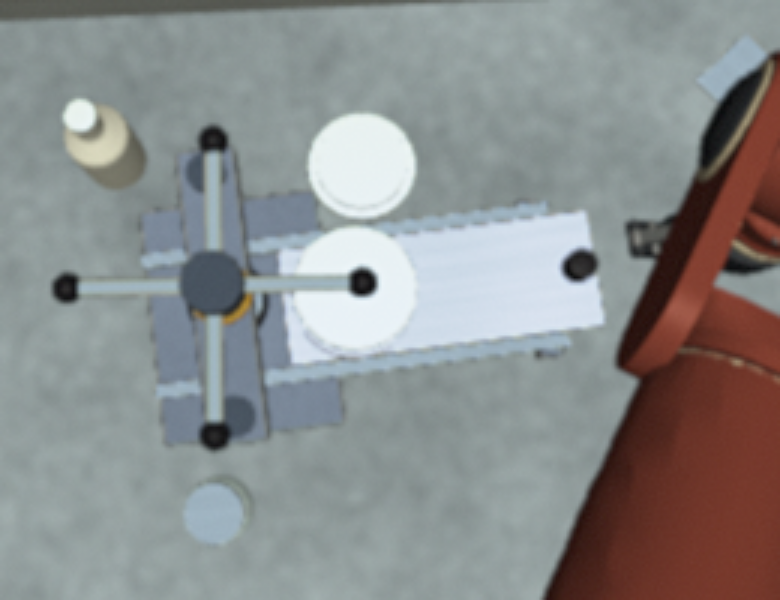

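{"method": "play_rows", "body": {"moves": [{"x":0,"y":0,"z":-3.2,"turn":0,"jaw":0},{"x":0,"y":0,"z":-3.2,"turn":0,"jaw":0},{"x":0,"y":0,"z":-3.2,"turn":0,"jaw":0},{"x":-0.1,"y":1.2,"z":0,"turn":0,"jaw":0},{"x":-0.1,"y":1.2,"z":0,"turn":0,"jaw":0},{"x":-0.1,"y":1.2,"z":0,"turn":0,"jaw":0},{"x":-0.1,"y":1.2,"z":0,"turn":0,"jaw":0},{"x":-0.1,"y":1.2,"z":0,"turn":0,"jaw":0}]}}

```text
t: 3.05
tool_pos: [0.5547, -0.1816, 0.0787]
tool_rot: [-0.087, 2.172, -2.18]
contact_force: [-1.4, -4.3, 1.5]
opening: -0.0002
```

{"method": "play_rows", "body": {"moves": [{"x":-0.1,"y":1,"z":0,"turn":0,"jaw":0},{"x":-0.1,"y":1,"z":0,"turn":0,"jaw":0},{"x":-0.1,"y":1,"z":0,"turn":0,"jaw":0},{"x":0,"y":0,"z":0,"turn":0,"jaw":0}]}}

```text
t: 3.38
tool_pos: [0.5504, -0.149, 0.0758]
tool_rot: [-0.092, 2.179, -2.175]
contact_force: [0.5, 1.1, -0.9]
opening: -0.0
```

Run:
```python
from h import *
im=eyes.get_image('side');cv2.imwrite('pics/s1.png',cv2.resize(im['img'][80:300,160:420,::-1],None,fx=3,fy=2.7))
```

```text
(no output)
```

View pics/s1.png

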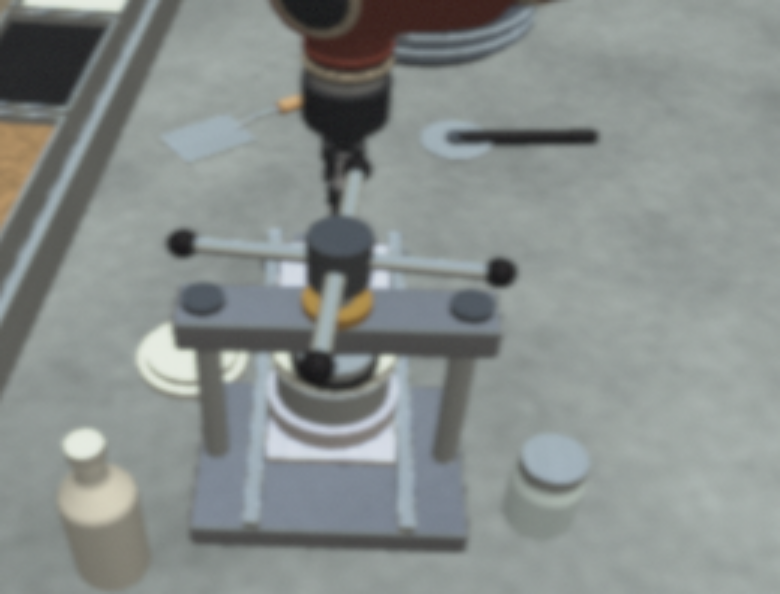

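{"method": "play_rows", "body": {"moves": [{"x":-0.08,"y":1,"z":0,"turn":0,"jaw":0},{"x":-0.08,"y":1,"z":0,"turn":0,"jaw":0},{"x":-0.08,"y":0.8,"z":0,"turn":0,"jaw":0},{"x":0,"y":0.3,"z":0,"turn":0,"jaw":0},{"x":0,"y":0.2,"z":0,"turn":0,"jaw":0},{"x":0,"y":0.1,"z":0,"turn":0,"jaw":0}]}}

```text
t: 3.93
tool_pos: [0.5473, -0.1171, 0.0748]
tool_rot: [-0.093, 2.179, -2.179]
contact_force: [-2.3, -3.8, -0.1]
opening: -0.0001
```

{"method": "play_rows", "body": {"moves": [{"x":0,"y":0.1,"z":0,"turn":0,"jaw":0},{"x":0,"y":0.1,"z":0,"turn":0,"jaw":0},{"x":0,"y":0.1,"z":0,"turn":0,"jaw":0}]}}

```text
t: 4.18
tool_pos: [0.5475, -0.1146, 0.0749]
tool_rot: [-0.092, 2.179, -2.179]
contact_force: [-1.7, -2.6, -0.6]
opening: 0.0004
```

{"method": "play_rows", "body": {"moves": [{"x":0,"y":0.1,"z":0,"turn":0,"jaw":0},{"x":0,"y":0.1,"z":0,"turn":0,"jaw":0}]}}

```text
t: 4.35
tool_pos: [0.5477, -0.1125, 0.0751]
tool_rot: [-0.091, 2.179, -2.179]
contact_force: [-0.6, -3.6, -0.6]
opening: 0.0005
```

{"method": "play_rows", "body": {"moves": [{"x":0,"y":0.2,"z":0,"turn":0,"jaw":0},{"x":0,"y":0.2,"z":0,"turn":0,"jaw":0},{"x":0,"y":0.1,"z":0,"turn":0,"jaw":0}]}}

```text
t: 4.6
tool_pos: [0.5478, -0.109, 0.0753]
tool_rot: [-0.092, 2.174, -2.183]
contact_force: [-2.4, -12.1, -3.2]
opening: -0.0001
```

{"method": "play_rows", "body": {"moves": [{"x":0,"y":0.1,"z":0,"turn":0,"jaw":0},{"x":0,"y":0.1,"z":0,"turn":0,"jaw":0}]}}

```text
t: 4.77
tool_pos: [0.5478, -0.1089, 0.0754]
tool_rot: [-0.092, 2.169, -2.187]
contact_force: [-2.5, -18.5, -4.4]
opening: 0.0002
```

{"method": "play_rows", "body": {"moves": [{"x":0,"y":0.1,"z":0,"turn":0,"jaw":0},{"x":0,"y":0.1,"z":0,"turn":0,"jaw":0}]}}

```text
t: 4.93
tool_pos: [0.5478, -0.1088, 0.0755]
tool_rot: [-0.092, 2.165, -2.191]
contact_force: [-1.8, -24.0, -5.5]
opening: -0.0
```

{"method": "play_rows", "body": {"moves": [{"x":0,"y":-1,"z":0,"turn":0,"jaw":0},{"x":0,"y":-2.5,"z":0,"turn":0,"jaw":0},{"x":0,"y":0,"z":4,"turn":0,"jaw":0},{"x":0,"y":0,"z":4,"turn":0,"jaw":0},{"x":0,"y":0,"z":4,"turn":7,"jaw":0},{"x":0,"y":0,"z":4,"turn":7,"jaw":0},{"x":0,"y":0,"z":4,"turn":7,"jaw":0},{"x":0,"y":0,"z":4,"turn":7,"jaw":0}]}}

```text
t: 5.6
tool_pos: [0.5481, -0.1373, 0.3178]
tool_rot: [-0.561, 1.892, -1.89]
contact_force: [0.4, -0.3, 0.0]
opening: -0.0004
```

{"method": "play_rows", "body": {"moves": [{"x":0,"y":0,"z":1,"turn":7,"jaw":0},{"x":0.9,"y":3.9,"z":0,"turn":7,"jaw":0},{"x":0.9,"y":3.9,"z":0,"turn":7,"jaw":0},{"x":0.9,"y":3.9,"z":0,"turn":7,"jaw":0},{"x":0.9,"y":3.9,"z":0,"turn":7,"jaw":0},{"x":0.9,"y":3.9,"z":0,"turn":7,"jaw":0},{"x":0.9,"y":3.9,"z":0,"turn":7,"jaw":0},{"x":0.5,"y":3.9,"z":0,"turn":7,"jaw":0}]}}

```text
t: 6.27
tool_pos: [0.6072, 0.1378, 0.3257]
tool_rot: [-1.2, 1.22, -1.218]
contact_force: [0.3, -0.8, 0.4]
opening: -0.0001
```

{"method": "play_rows", "body": {"moves": [{"x":0,"y":0,"z":0,"turn":7,"jaw":0},{"x":0,"y":0,"z":0,"turn":7,"jaw":0},{"x":0,"y":0,"z":0,"turn":7,"jaw":0},{"x":0,"y":0,"z":0,"turn":7,"jaw":0},{"x":0,"y":0,"z":0,"turn":7,"jaw":0},{"x":0,"y":0,"z":0,"turn":7,"jaw":0},{"x":0,"y":0,"z":0,"turn":7,"jaw":0},{"x":0,"y":0,"z":0,"turn":7,"jaw":0}]}}

```text
t: 6.93
tool_pos: [0.6068, 0.1359, 0.3256]
tool_rot: [-1.515, 0.476, -0.475]
contact_force: [1.0, 0.1, 0.4]
opening: -0.0004
```

{"method": "play_rows", "body": {"moves": [{"x":0,"y":0,"z":0,"turn":7,"jaw":0},{"x":0,"y":0,"z":0,"turn":7,"jaw":0},{"x":0,"y":0,"z":0,"turn":7,"jaw":0},{"x":0,"y":0,"z":0,"turn":7,"jaw":0},{"x":0,"y":0,"z":0,"turn":6.5,"jaw":0},{"x":0,"y":0,"z":0,"turn":0,"jaw":0},{"x":0,"y":0,"z":0,"turn":0,"jaw":0}]}}

```text
t: 7.52
tool_pos: [0.6068, 0.1354, 0.3256]
tool_rot: [-1.569, 0.011, -0.012]
contact_force: [0.3, 0.2, -0.8]
opening: -0.0001
```

```bash
cat > st.py <<'E'
from h import *
from scipy.spatial.transform import Rotation as R
import sys
H=np.array([.529,.108])
def st():
    o=ctrl.get_obs();z=R.from_rotvec(o['tool_rot']).as_matrix()[:,2]
    p=o['tool_pos'][:2]-H;print('t',round(o['t'],2),'pos',o['tool_pos'].round(4),'jawang',round(np.arctan2(z[1],z[0]),3),'q',o['q'].round(2),'F',o['contact_force'].round(1),'M',o['wrist_torque'].round(2))
    th=np.arctan2(p[1],p[0]);r=np.hypot(*p);F=o['contact_force'];T=p[0]*F[1]-p[1]*F[0]
    print('peg th',round(th,3),'r',round(r,4),'torque',round(T,3),'Ftan@80',round(T/.08,2),'spoke(cw side)',round(th-np.arcsin(.0205/r),3))
    return o
if __name__=='__main__':
    st()
    for c in sys.argv[1:]:
        im=eyes.get_image(c);n=f"{c}_{int(ctrl.get_obs()['t']*100)}"
        a=im['img'][100:320,150:410,::-1]
        cv2.imwrite(f'pics/{n}.png',cv2.resize(a,None,fx=3,fy=2.7));print(n)
E
python3 st.py side top
```

```text
t 7.52 pos [0.6068 0.1354 0.3256] jawang 1.556 q [ 0.1   0.01  1.51  0.    1.63 -1.46] F [ 0.3  0.2 -0.8] M [ 0.02 -0.    0.02]
peg th 0.338 r 0.0825 torque 0.012 Ftan@80 0.15 spoke(cw side) 0.087
side_756
top_761
```

View pics/side_756.png

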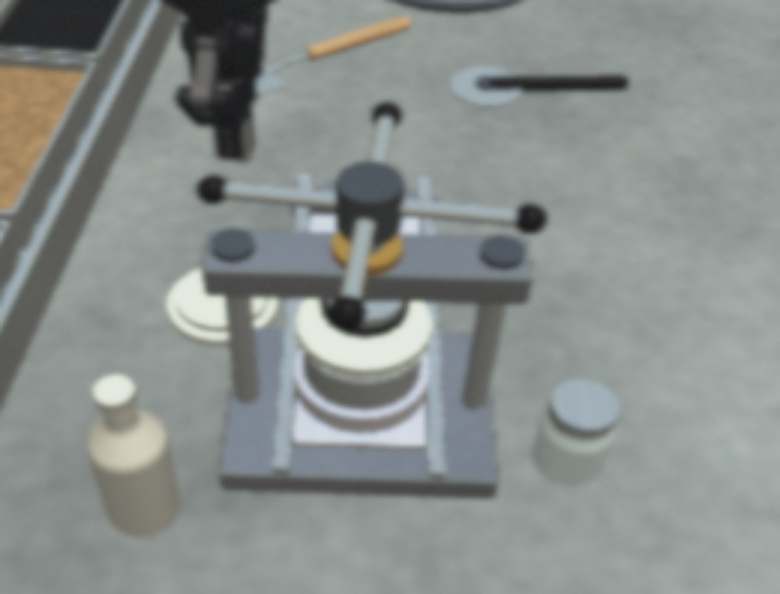

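View pics/top_761.png

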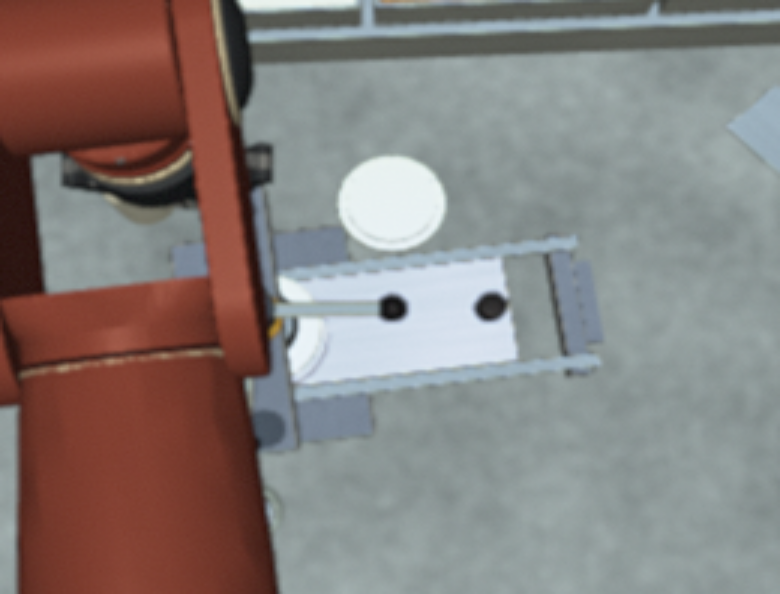

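{"method": "play_rows", "body": {"moves": [{"x":-0.2,"y":0.6,"z":-2,"turn":0,"jaw":0},{"x":0,"y":0,"z":-2.5,"turn":0,"jaw":0},{"x":0,"y":0,"z":-2,"turn":0,"jaw":0},{"x":0,"y":0,"z":-1.5,"turn":0,"jaw":0},{"x":0,"y":0,"z":0,"turn":0,"jaw":0},{"x":0,"y":0,"z":0,"turn":0,"jaw":0}]}}

```text
t: 8.12
tool_pos: [0.6045, 0.1405, 0.2446]
tool_rot: [-1.571, 0.011, -0.009]
contact_force: [0.2, 0.7, 1.6]
opening: -0.0001
```

```bash
python3 st.py side
```

```text
t 8.12 pos [0.6045 0.1405 0.2446] jawang 1.558 q [ 0.11  0.04  1.61  0.    1.5  -1.45] F [0.2 0.7 1.6] M [ 0.04 -0.07  0.03]
peg th 0.407 r 0.0822 torque 0.045 Ftan@80 0.56 spoke(cw side) 0.155
side_816
```

View pics/side_816.png

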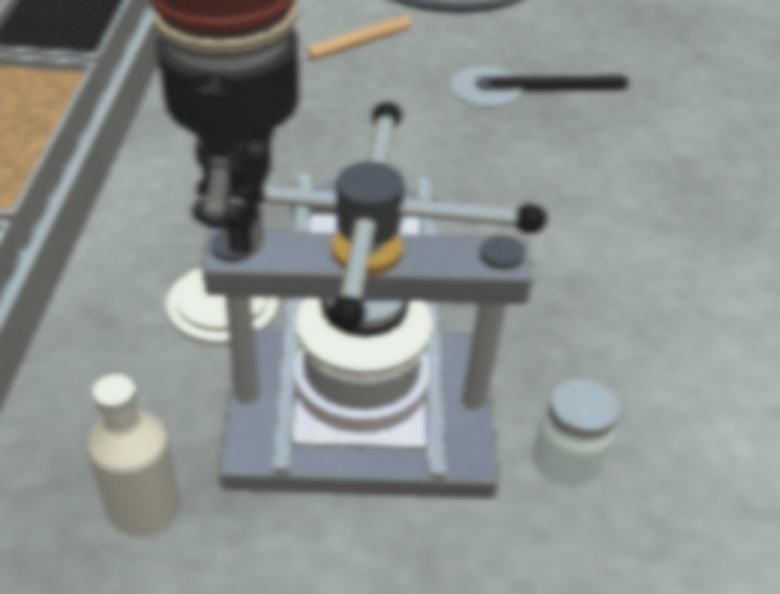

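```bash
cat > gen.py <<'E'
# python3 gen.py dphi_deg n  -> rows; state in cmd.json (cmd x,y [cm], phi, and c offset)
import json,sys,os,numpy as np
H=np.array([52.9,10.8]);s=7.5
S=json.load(open('cmd.json'))
dphi=float(sys.argv[1]);n=int(sys.argv[2]);sgn=S['side'] # +1: peg on ccw side
x=np.array(S['xy']);ph=S['phi'];rows=[]
for i in range(n):
    ph2=ph+dphi;a=np.radians(ph2)
    t=H+s*np.array([np.cos(a),np.sin(a)])+sgn*2.05*np.array([-np.sin(a),np.cos(a)])
    d=np.round(t-x,2);x=x+d;ph=ph2
    rows.append({"x":float(d[0]),"y":float(d[1]),"z":0,"turn":dphi,"jaw":0})
S['xy']=list(x);S['phi']=ph;json.dump(S,open('cmd.json','w'))
print(json.dumps(rows));print('end phi',round(ph,2),'star',round(.083-np.radians(ph),3))
E
echo '{"xy":[60.45,14.05],"phi":-0.75,"side":1}'>cmd.json
python3 gen.py -5 8; python3 gen.py -4 4
```

```text
[{"x": 0.12, "y": -1.96, "z": 0, "turn": -5.0, "jaw": 0}, {"x": 0.08, "y": -0.67, "z": 0, "turn": -5.0, "jaw": 0}, {"x": 0.02, "y": -0.68, "z": 0, "turn": -5.0, "jaw": 0}, {"x": -0.03, "y": -0.68, "z": 0, "turn": -5.0, "jaw": 0}, {"x": -0.09, "y": -0.67, "z": 0, "turn": -5.0, "jaw": 0}, {"x": -0.16, "y": -0.66, "z": 0, "turn": -5.0, "jaw": 0}, {"x": -0.21, "y": -0.65, "z": 0, "turn": -5.0, "jaw": 0}, {"x": -0.26, "y": -0.62, "z": 0, "turn": -5.0, "jaw": 0}]
end phi -40.75 star 0.794
[{"x": -0.25, "y": -0.48, "z": 0, "turn": -4.0, "jaw": 0}, {"x": -0.28, "y": -0.47, "z": 0, "turn": -4.0, "jaw": 0}, {"x": -0.32, "y": -0.44, "z": 0, "turn": -4.0, "jaw": 0}, {"x": -0.34, "y": -0.42, "z": 0, "turn": -4.0, "jaw": 0}]
end phi -56.75 star 1.073
```

{"method": "play_rows", "body": {"moves": [{"x":0.06,"y":-0.98,"z":0,"turn":-2.5,"jaw":0},{"x":0.06,"y":-0.98,"z":0,"turn":-2.5,"jaw":0},{"x":0.08,"y":-0.67,"z":0,"turn":-5.0,"jaw":0},{"x":0.02,"y":-0.68,"z":0,"turn":-5.0,"jaw":0},{"x":-0.03,"y":-0.68,"z":0,"turn":-5.0,"jaw":0},{"x":-0.09,"y":-0.67,"z":0,"turn":-5.0,"jaw":0},{"x":-0.16,"y":-0.66,"z":0,"turn":-5.0,"jaw":0},{"x":-0.21,"y":-0.65,"z":0,"turn":-5.0,"jaw":0}]}}

```text
t: 8.83
tool_pos: [0.6038, 0.0808, 0.2482]
tool_rot: [-1.512, 0.487, -0.495]
contact_force: [1.9, 0.6, -1.2]
opening: 0.0002
```

```bash
python3 st.py side
```

```text
t 8.83 pos [0.6038 0.0808 0.2482] jawang 0.943 q [ 0.01  0.    1.64  0.    1.5  -0.93] F [ 1.9  0.6 -1.2] M [ 0.16 -0.26  0.04]
peg th -0.349 r 0.0796 torque 0.1 Ftan@80 1.25 spoke(cw side) -0.61
side_888
```

```bash
ls -t pics | head -1 | xargs -I{} cp pics/{} pics/cur1.png
```

```text
(no output)
```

View pics/cur1.png

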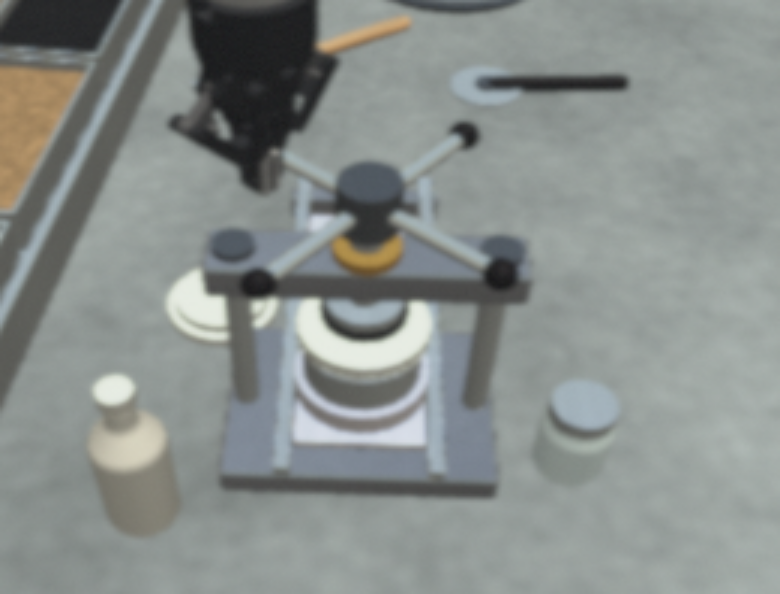

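{"method": "play_rows", "body": {"moves": [{"x":-0.26,"y":-0.62,"z":0,"turn":-5.0,"jaw":0},{"x":-0.25,"y":-0.48,"z":0,"turn":-4.0,"jaw":0},{"x":-0.28,"y":-0.47,"z":0,"turn":-4.0,"jaw":0},{"x":-0.32,"y":-0.44,"z":0,"turn":-4.0,"jaw":0},{"x":-0.34,"y":-0.42,"z":0,"turn":-4.0,"jaw":0}]}}

```text
t: 9.3
tool_pos: [0.5892, 0.0564, 0.248]
tool_rot: [-1.426, 0.769, -0.776]
contact_force: [2.0, 0.2, -0.7]
opening: -0.0001
```

```bash
python3 st.py; for i in 1 2 3; do python3 gen.py -2 8;done
```

```text
t 9.3 pos [0.5892 0.0564 0.248 ] jawang 0.579 q [-0.03 -0.04  1.68  0.    1.5  -0.61] F [ 2.   0.2 -0.7] M [-0.02 -0.34 -0.  ]
peg th -0.709 r 0.0793 torque 0.111 Ftan@80 1.38 spoke(cw side) -0.97
[{"x": -0.19, "y": -0.2, "z": 0, "turn": -2.0, "jaw": 0}, {"x": -0.19, "y": -0.19, "z": 0, "turn": -2.0, "jaw": 0}, {"x": -0.19, "y": -0.19, "z": 0, "turn": -2.0, "jaw": 0}, {"x": -0.21, "y": -0.18, "z": 0, "turn": -2.0, "jaw": 0}, {"x": -0.21, "y": -0.17, "z": 0, "turn": -2.0, "jaw": 0}, {"x": -0.21, "y": -0.17, "z": 0, "turn": -2.0, "jaw": 0}, {"x": -0.22, "y": -0.15, "z": 0, "turn": -2.0, "jaw": 0}, {"x": -0.23, "y": -0.15, "z": 0, "turn": -2.0, "jaw": 0}]
end phi -72.75 star 1.353
[{"x": -0.23, "y": -0.15, "z": 0, "turn": -2.0, "jaw": 0}, {"x": -0.24, "y": -0.13, "z": 0, "turn": -2.0, "jaw": 0}, {"x": -0.24, "y": -0.13, "z": 0, "turn": -2.0, "jaw": 0}, {"x": -0.24, "y": -0.11, "z": 0, "turn": -2.0, "jaw": 0}, {"x": -0.25, "y": -0.11, "z": 0, "turn": -2.0, "jaw": 0}, {"x": -0.25, "y": -0.1, "z": 0, "turn": -2.0, "jaw": 0}, {"x": -0.26, "y": -0.09, "z": 0, "turn": -2.0, "jaw": 0}, {"x": -0.26, "y": -0.08, "z": 0, "turn": -2.0, "jaw": 0}]
end phi -88.75 star 1.632
[{"x": -0.26, "y": -0.08, "z": 0, "turn": -2.0, "jaw": 0}, {"x": -0.26, "y": -0.06, "z": 0, "turn": -2.0, "jaw": 0}, {"x": -0.27, "y": -0.05, "z": 0, "turn": -2.0, "jaw": 0}, {"x": -0.27, "y": -0.05, "z": 0, "turn": -2.0, "jaw": 0}, {"x": -0.26, "y": -0.03, "z": 0, "turn": -2.0, "jaw": 0}, {"x": -0.27, "y": -0.03, "z": 0, "turn": -2.0, "jaw": 0}, {"x": -0.28, "y": -0.02, "z": 0, "turn": -2.0, "jaw": 0}, {"x": -0.27, "y": -0.0, "z": 0, "turn": -2.0, "jaw": 0}]
end phi -104.75 star 1.911
```

{"method": "play_rows", "body": {"moves": [{"x":-0.19,"y":-0.2,"z":0,"turn":-2.0,"jaw":0},{"x":-0.19,"y":-0.19,"z":0,"turn":-2.0,"jaw":0},{"x":-0.19,"y":-0.19,"z":0,"turn":-2.0,"jaw":0},{"x":-0.21,"y":-0.18,"z":0,"turn":-2.0,"jaw":0}]}}

```text
t: 9.63
tool_pos: [0.5814, 0.0488, 0.248]
tool_rot: [-1.384, 0.874, -0.882]
contact_force: [1.5, -0.7, 0.5]
opening: 0.0001
```

```bash
python3 st.py|tail -1
```

```text
peg th -0.846 r 0.079 torque 0.054 Ftan@80 0.67 spoke(cw side) -1.109
```

{"method": "play_rows", "body": {"moves": [{"x":-0.21,"y":-0.17,"z":0,"turn":-2.0,"jaw":0},{"x":-0.21,"y":-0.17,"z":0,"turn":-2.0,"jaw":0},{"x":-0.22,"y":-0.15,"z":0,"turn":-2.0,"jaw":0},{"x":-0.23,"y":-0.15,"z":0,"turn":-2.0,"jaw":0}]}}

```text
t: 9.97
tool_pos: [0.5726, 0.0423, 0.248]
tool_rot: [-1.334, 0.98, -0.987]
contact_force: [2.2, -1.1, 0.0]
opening: -0.0002
```

```bash
python3 st.py|tail -1
```

```text
peg th -0.984 r 0.0788 torque 0.094 Ftan@80 1.17 spoke(cw side) -1.247
```

{"method": "play_rows", "body": {"moves": [{"x":-0.23,"y":-0.15,"z":0,"turn":-2.0,"jaw":0},{"x":-0.24,"y":-0.13,"z":0,"turn":-2.0,"jaw":0},{"x":-0.24,"y":-0.13,"z":0,"turn":-2.0,"jaw":0},{"x":-0.24,"y":-0.11,"z":0,"turn":-2.0,"jaw":0}]}}

```text
t: 10.3
tool_pos: [0.5631, 0.0371, 0.2479]
tool_rot: [-1.279, 1.085, -1.092]
contact_force: [1.8, -0.3, 0.4]
opening: -0.0001
```

```bash
python3 st.py|tail -1
```

```text
peg th -1.123 r 0.0787 torque 0.117 Ftan@80 1.46 spoke(cw side) -1.386
```

{"method": "play_rows", "body": {"moves": [{"x":-0.25,"y":-0.11,"z":0,"turn":-2.0,"jaw":0},{"x":-0.25,"y":-0.1,"z":0,"turn":-2.0,"jaw":0},{"x":-0.26,"y":-0.09,"z":0,"turn":-2.0,"jaw":0},{"x":-0.26,"y":-0.08,"z":0,"turn":-2.0,"jaw":0}]}}

```text
t: 10.63
tool_pos: [0.5528, 0.0332, 0.2479]
tool_rot: [-1.217, 1.189, -1.196]
contact_force: [1.4, -1.3, -0.1]
opening: 0.0
```

```bash
python3 st.py
```

```text
t 10.63 pos [0.5528 0.0332 0.2479] jawang 0.022 q [-0.07 -0.13  1.76 -0.    1.5  -0.1 ] F [ 1.4 -1.3 -0.1] M [-0.24 -0.23  0.04]
peg th -1.263 r 0.0785 torque 0.074 Ftan@80 0.93 spoke(cw side) -1.527
```

{"method": "play_rows", "body": {"moves": [{"x":-0.26,"y":-0.08,"z":0,"turn":-2.0,"jaw":0},{"x":-0.26,"y":-0.06,"z":0,"turn":-2.0,"jaw":0},{"x":-0.27,"y":-0.05,"z":0,"turn":-2.0,"jaw":0},{"x":-0.27,"y":-0.05,"z":0,"turn":-2.0,"jaw":0}]}}

```text
t: 10.97
tool_pos: [0.5427, 0.0307, 0.248]
tool_rot: [-1.147, 1.29, -1.299]
contact_force: [4.6, -2.7, -1.0]
opening: -0.0001
```

```bash
python3 st.py|tail -1
```

```text
peg th -1.395 r 0.0785 torque 0.316 Ftan@80 3.94 spoke(cw side) -1.659
```

{"method": "play_rows", "body": {"moves": [{"x":-0.26,"y":-0.03,"z":0,"turn":-2.0,"jaw":0},{"x":-0.27,"y":-0.03,"z":0,"turn":-2.0,"jaw":0},{"x":-0.28,"y":-0.02,"z":0,"turn":-2.0,"jaw":0},{"x":-0.27,"y":0,"z":0,"turn":-2.0,"jaw":0}]}}

```text
t: 11.3
tool_pos: [0.5326, 0.0294, 0.248]
tool_rot: [-1.071, 1.389, -1.401]
contact_force: [6.2, -3.6, -2.1]
opening: -0.0
```

```bash
python3 st.py side;  for i in 1 2 3; do python3 gen.py -2 8;done
```

```text
t 11.3 pos [0.5326 0.0294 0.248 ] jawang -0.257 q [-0.08 -0.18  1.81 -0.    1.51  0.17] F [ 6.2 -3.6 -2.1] M [-0.5  -0.97  0.04]
peg th -1.525 r 0.0786 torque 0.471 Ftan@80 5.88 spoke(cw side) -1.789
side_1135
[{"x": -0.27, "y": -0.0, "z": 0, "turn": -2.0, "jaw": 0}, {"x": -0.27, "y": 0.01, "z": 0, "turn": -2.0, "jaw": 0}, {"x": -0.27, "y": 0.02, "z": 0, "turn": -2.0, "jaw": 0}, {"x": -0.27, "y": 0.03, "z": 0, "turn": -2.0, "jaw": 0}, {"x": -0.27, "y": 0.04, "z": 0, "turn": -2.0, "jaw": 0}, {"x": -0.27, "y": 0.05, "z": 0, "turn": -2.0, "jaw": 0}, {"x": -0.26, "y": 0.06, "z": 0, "turn": -2.0, "jaw": 0}, {"x": -0.26, "y": 0.07, "z": 0, "turn": -2.0, "jaw": 0}]
end phi -120.75 star 2.19
[{"x": -0.26, "y": 0.07, "z": 0, "turn": -2.0, "jaw": 0}, {"x": -0.26, "y": 0.09, "z": 0, "turn": -2.0, "jaw": 0}, {"x": -0.25, "y": 0.09, "z": 0, "turn": -2.0, "jaw": 0}, {"x": -0.26, "y": 0.11, "z": 0, "turn": -2.0, "jaw": 0}, {"x": -0.24, "y": 0.11, "z": 0, "turn": -2.0, "jaw": 0}, {"x": -0.25, "y": 0.12, "z": 0, "turn": -2.0, "jaw": 0}, {"x": -0.23, "y": 0.13, "z": 0, "turn": -2.0, "jaw": 0}, {"x": -0.24, "y": 0.14, "z": 0, "turn": -2.0, "jaw": 0}]
end phi -136.75 star 2.47
[{"x": -0.23, "y": 0.14, "z": 0, "turn": -2.0, "jaw": 0}, {"x": -0.22, "y": 0.16, "z": 0, "turn": -2.0, "jaw": 0}, {"x": -0.22, "y": 0.16, "z": 0, "turn": -2.0, "jaw": 0}, {"x": -0.21, "y": 0.17, "z": 0, "turn": -2.0, "jaw": 0}, {"x": -0.21, "y": 0.17, "z": 0, "turn": -2.0, "jaw": 0}, {"x": -0.2, "y": 0.19, "z": 0, "turn": -2.0, "jaw": 0}, {"x": -0.19, "y": 0.19, "z": 0, "turn": -2.0, "jaw": 0}, {"x": -0.19, "y": 0.19, "z": 0, "turn": -2.0, "jaw": 0}]
end phi -152.75 star 2.749
```

{"method": "play_rows", "body": {"moves": [{"x":-0.27,"y":0,"z":0,"turn":-2.0,"jaw":0},{"x":-0.27,"y":0.01,"z":0,"turn":-2.0,"jaw":0},{"x":-0.27,"y":0.02,"z":0,"turn":-2.0,"jaw":0},{"x":-0.27,"y":0.03,"z":0,"turn":-2.0,"jaw":0},{"x":-0.27,"y":0.04,"z":0,"turn":-2.0,"jaw":0},{"x":-0.27,"y":0.05,"z":0,"turn":-2.0,"jaw":0},{"x":-0.26,"y":0.06,"z":0,"turn":-2.0,"jaw":0},{"x":-0.26,"y":0.07,"z":0,"turn":-2.0,"jaw":0}]}}

```text
t: 12.02
tool_pos: [0.5109, 0.0316, 0.248]
tool_rot: [-0.9, 1.585, -1.598]
contact_force: [5.0, -6.1, -1.6]
opening: -0.0
```

```bash
python3 st.py
```

```text
t 12.02 pos [0.5109 0.0316 0.248 ] jawang -0.537 q [-0.08 -0.24  1.86 -0.    1.51  0.46] F [ 5.  -6.1 -1.6] M [-0.85 -0.75  0.07]
peg th -1.804 r 0.0785 torque 0.493 Ftan@80 6.17 spoke(cw side) -2.068
```

{"method": "play_rows", "body": {"moves": [{"x":-0.26,"y":0.07,"z":0,"turn":-2.0,"jaw":0},{"x":-0.26,"y":0.09,"z":0,"turn":-2.0,"jaw":0},{"x":-0.25,"y":0.09,"z":0,"turn":-2.0,"jaw":0},{"x":-0.26,"y":0.11,"z":0,"turn":-2.0,"jaw":0}]}}

```text
t: 12.35
tool_pos: [0.5004, 0.035, 0.248]
tool_rot: [-0.804, 1.68, -1.693]
contact_force: [4.1, -4.6, -0.0]
opening: -0.0002
```

```bash
python3 st.py
```

```text
t 12.35 pos [0.5004 0.035  0.248 ] jawang -0.677 q [-0.08 -0.26  1.88 -0.    1.52  0.6 ] F [ 4.1 -4.6 -0. ] M [-0.93 -0.62  0.  ]
peg th -1.944 r 0.0784 torque 0.432 Ftan@80 5.4 spoke(cw side) -2.209
```

{"method": "play_rows", "body": {"moves": [{"x":-0.24,"y":0.11,"z":0,"turn":-2.0,"jaw":0},{"x":-0.25,"y":0.12,"z":0,"turn":-2.0,"jaw":0},{"x":-0.23,"y":0.13,"z":0,"turn":-2.0,"jaw":0},{"x":-0.24,"y":0.14,"z":0,"turn":-2.0,"jaw":0}]}}

```text
t: 12.68
tool_pos: [0.4906, 0.0399, 0.248]
tool_rot: [-0.701, 1.772, -1.785]
contact_force: [3.1, -6.2, -0.9]
opening: 0.0004
```

```bash
python3 st.py side
```

```text
t 12.68 pos [0.4906 0.0399 0.248 ] jawang -0.816 q [-0.07 -0.29  1.9  -0.    1.53  0.75] F [ 3.1 -6.2 -0.9] M [-1.01 -0.55  0.03]
peg th -2.085 r 0.0782 torque 0.451 Ftan@80 5.63 spoke(cw side) -2.35
side_1273
```

{"method": "play_rows", "body": {"moves": [{"x":-0.23,"y":0.14,"z":0,"turn":-2.0,"jaw":0},{"x":-0.22,"y":0.16,"z":0,"turn":-2.0,"jaw":0},{"x":-0.22,"y":0.16,"z":0,"turn":-2.0,"jaw":0},{"x":-0.21,"y":0.17,"z":0,"turn":-2.0,"jaw":0}]}}

```text
t: 13.07
tool_pos: [0.4815, 0.0461, 0.2479]
tool_rot: [-0.589, 1.862, -1.875]
contact_force: [2.1, -6.5, 0.4]
opening: -0.0001
```

```bash
python3 st.py
```

```text
t 13.07 pos [0.4815 0.0461 0.2479] jawang -0.956 q [-0.06 -0.31  1.91 -0.    1.53  0.9 ] F [ 2.1 -6.5  0.4] M [-1.09 -0.31  0.08]
peg th -2.225 r 0.078 torque 0.441 Ftan@80 5.52 spoke(cw side) -2.491
```

{"method": "play_rows", "body": {"moves": [{"x":-0.21,"y":0.17,"z":0,"turn":-2.0,"jaw":0},{"x":-0.2,"y":0.19,"z":0,"turn":-2.0,"jaw":0}]}}

```text
t: 13.23
tool_pos: [0.4773, 0.0497, 0.2479]
tool_rot: [-0.531, 1.906, -1.919]
contact_force: [1.6, -6.7, -0.1]
opening: -0.0003
```

```bash
python3 st.py|tail -1
```

```text
peg th -2.296 r 0.0779 torque 0.435 Ftan@80 5.44 spoke(cw side) -2.562
```

{"method": "play_rows", "body": {"moves": [{"x":-0.19,"y":0.19,"z":0,"turn":-2.0,"jaw":0},{"x":-0.19,"y":0.19,"z":0,"turn":-2.0,"jaw":0}]}}

```text
t: 13.4
tool_pos: [0.4734, 0.0535, 0.2479]
tool_rot: [-0.47, 1.949, -1.961]
contact_force: [1.3, -8.0, -0.6]
opening: 0.0004
```

```bash
python3 st.py;  for i in 1 2 3; do python3 gen.py -1 8;done
```

```text
t 13.4 pos [0.4734 0.0535 0.2479] jawang -1.096 q [-0.04 -0.33  1.93 -0.    1.54  1.05] F [ 1.3 -8.  -0.6] M [-1.13 -0.17  0.1 ]
peg th -2.366 r 0.0778 torque 0.514 Ftan@80 6.42 spoke(cw side) -2.633
[{"x": -0.09, "y": 0.1, "z": 0, "turn": -1.0, "jaw": 0}, {"x": -0.09, "y": 0.11, "z": 0, "turn": -1.0, "jaw": 0}, {"x": -0.09, "y": 0.1, "z": 0, "turn": -1.0, "jaw": 0}, {"x": -0.08, "y": 0.11, "z": 0, "turn": -1.0, "jaw": 0}, {"x": -0.09, "y": 0.1, "z": 0, "turn": -1.0, "jaw": 0}, {"x": -0.08, "y": 0.11, "z": 0, "turn": -1.0, "jaw": 0}, {"x": -0.08, "y": 0.11, "z": 0, "turn": -1.0, "jaw": 0}, {"x": -0.07, "y": 0.11, "z": 0, "turn": -1.0, "jaw": 0}]
end phi -160.75 star 2.889
[{"x": -0.08, "y": 0.11, "z": 0, "turn": -1.0, "jaw": 0}, {"x": -0.07, "y": 0.12, "z": 0, "turn": -1.0, "jaw": 0}, {"x": -0.08, "y": 0.11, "z": 0, "turn": -1.0, "jaw": 0}, {"x": -0.07, "y": 0.12, "z": 0, "turn": -1.0, "jaw": 0}, {"x": -0.06, "y": 0.12, "z": 0, "turn": -1.0, "jaw": 0}, {"x": -0.07, "y": 0.12, "z": 0, "turn": -1.0, "jaw": 0}, {"x": -0.06, "y": 0.12, "z": 0, "turn": -1.0, "jaw": 0}, {"x": -0.07, "y": 0.12, "z": 0, "turn": -1.0, "jaw": 0}]
end phi -168.75 star 3.028
[{"x": -0.06, "y": 0.12, "z": 0, "turn": -1.0, "jaw": 0}, {"x": -0.05, "y": 0.12, "z": 0, "turn": -1.0, "jaw": 0}, {"x": -0.06, "y": 0.13, "z": 0, "turn": -1.0, "jaw": 0}, {"x": -0.05, "y": 0.12, "z": 0, "turn": -1.0, "jaw": 0}, {"x": -0.05, "y": 0.13, "z": 0, "turn": -1.0, "jaw": 0}, {"x": -0.05, "y": 0.12, "z": 0, "turn": -1.0, "jaw": 0}, {"x": -0.05, "y": 0.13, "z": 0, "turn": -1.0, "jaw": 0}, {"x": -0.04, "y": 0.13, "z": 0, "turn": -1.0, "jaw": 0}]
end phi -176.75 star 3.168
```

{"method": "play_rows", "body": {"moves": [{"x":-0.09,"y":0.1,"z":0,"turn":-1.0,"jaw":0},{"x":-0.09,"y":0.11,"z":0,"turn":-1.0,"jaw":0},{"x":-0.09,"y":0.1,"z":0,"turn":-1.0,"jaw":0}]}}

```text
t: 13.65
tool_pos: [0.4707, 0.0567, 0.2479]
tool_rot: [-0.424, 1.98, -1.992]
contact_force: [1.2, -7.7, 1.6]
opening: 0.0
```

```bash
python3 st.py|tail -1
```

```text
peg th -2.42 r 0.0777 torque 0.508 Ftan@80 6.36 spoke(cw side) -2.687
```

{"method": "play_rows", "body": {"moves": [{"x":-0.08,"y":0.11,"z":0,"turn":-1.0,"jaw":0},{"x":-0.09,"y":0.1,"z":0,"turn":-1.0,"jaw":0},{"x":-0.08,"y":0.11,"z":0,"turn":-1.0,"jaw":0}]}}

```text
t: 13.9
tool_pos: [0.4682, 0.0597, 0.2479]
tool_rot: [-0.375, 2.011, -2.024]
contact_force: [0.9, -8.7, 0.1]
opening: 0.0001
```

```bash
python3 st.py
```

```text
t 13.9 pos [0.4682 0.0597 0.2479] jawang -1.199 q [-0.03 -0.34  1.94 -0.01  1.54  1.17] F [ 0.9 -8.7  0.1] M [-1.32 -0.18  0.04]
peg th -2.47 r 0.0777 torque 0.573 Ftan@80 7.17 spoke(cw side) -2.737
```

{"method": "play_rows", "body": {"moves": [{"x":-0.08,"y":0.11,"z":0,"turn":-1.0,"jaw":0},{"x":-0.07,"y":0.11,"z":0,"turn":-1.0,"jaw":0}]}}

```text
t: 14.07
tool_pos: [0.4667, 0.0615, 0.2479]
tool_rot: [-0.342, 2.03, -2.045]
contact_force: [1.5, -9.7, 0.2]
opening: -0.0
```

```bash
python3 st.py
```

```text
t 14.07 pos [0.4667 0.0615 0.2479] jawang -1.235 q [-0.02 -0.34  1.94 -0.01  1.54  1.21] F [ 1.5 -9.7  0.2] M [-1.44 -0.19  0.06]
peg th -2.501 r 0.0777 torque 0.672 Ftan@80 8.39 spoke(cw side) -2.768
```

{"method": "play_rows", "body": {"moves": [{"x":-0.08,"y":0.11,"z":0,"turn":-1.0,"jaw":0},{"x":-0.07,"y":0.12,"z":0,"turn":-1.0,"jaw":0}]}}

```text
t: 14.23
tool_pos: [0.4653, 0.0636, 0.2479]
tool_rot: [-0.308, 2.05, -2.066]
contact_force: [1.6, -11.0, 0.6]
opening: -0.0002
```

```bash
python3 st.py side
```

```text
t 14.23 pos [0.4653 0.0636 0.2479] jawang -1.27 q [-0.02 -0.35  1.94 -0.01  1.54  1.25] F [  1.6 -11.    0.6] M [-1.58 -0.14  0.09]
peg th -2.533 r 0.0777 torque 0.771 Ftan@80 9.63 spoke(cw side) -2.8
side_1428
```

{"method": "play_rows", "body": {"moves": [{"x":-0.08,"y":0.11,"z":0,"turn":-1.0,"jaw":0},{"x":0,"y":0,"z":0,"turn":0,"jaw":0},{"x":0,"y":0,"z":0,"turn":0,"jaw":0}]}}

```text
t: 14.53
tool_pos: [0.4645, 0.0647, 0.2479]
tool_rot: [-0.292, 2.059, -2.075]
contact_force: [1.1, -9.8, 0.5]
opening: 0.0002
```

```bash
python3 st.py side; cp pics/side_*.png /tmp; ls -t pics|head -1
```

```text
t 14.53 pos [0.4645 0.0647 0.2479] jawang -1.286 q [-0.02 -0.35  1.94 -0.01  1.54  1.27] F [ 1.1 -9.8  0.5] M [-1.57 -0.18  0.09]
peg th -2.55 r 0.0777 torque 0.68 Ftan@80 8.5 spoke(cw side) -2.817
side_1458
side_1458.png
```

{"method": "play_rows", "body": {"moves": [{"x":-0.07,"y":0.12,"z":0,"turn":-1.0,"jaw":0},{"x":0,"y":0,"z":0,"turn":0,"jaw":0},{"x":0,"y":0,"z":0,"turn":0,"jaw":0}]}}

```text
t: 14.83
tool_pos: [0.4639, 0.0657, 0.2479]
tool_rot: [-0.275, 2.069, -2.085]
contact_force: [1.2, -11.1, 0.8]
opening: 0.0002
```

```bash
python3 st.py
```

```text
t 14.83 pos [0.4639 0.0657 0.2479] jawang -1.304 q [-0.01 -0.35  1.95 -0.01  1.54  1.29] F [  1.2 -11.1   0.8] M [-1.6  -0.19  0.06]
peg th -2.566 r 0.0777 torque 0.775 Ftan@80 9.68 spoke(cw side) -2.833
```

View pics/side_1458.png

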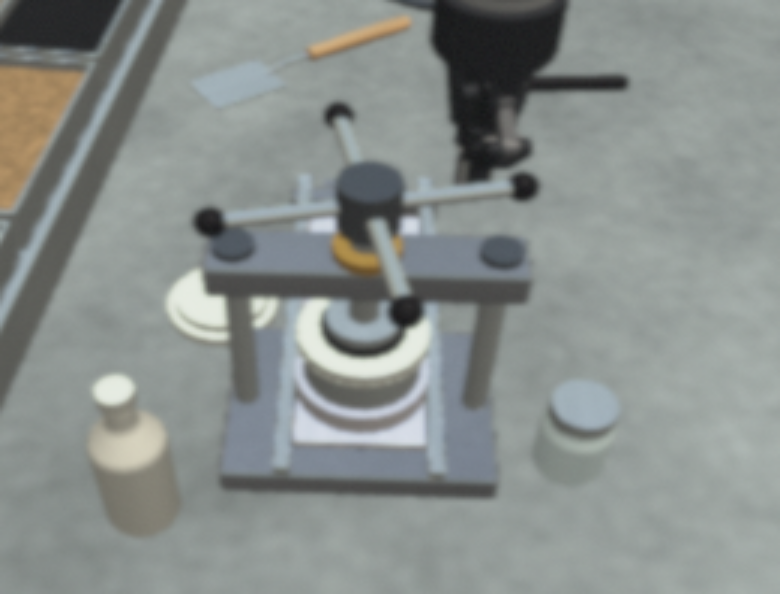

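```bash
python3 - <<'E'
import numpy as np,json
H=np.array([52.9,10.8])
def P(ph,s):
    a=np.radians(ph);return H+7.5*np.array([np.cos(a),np.sin(a)])+s*2.05*np.array([-np.sin(a),np.cos(a)])
x=P(-164.75,1);print(x);p0=-164.75+2*np.degrees(np.arctan(2.05/7.5));print(p0,P(p0,-1))
rows=[]
for i in range(12):
    t=P(p0+(i+1)*(-80-p0)/12,-1);d=np.round(t-x,2);x=x+d
    rows.append({"x":float(d[0]),"y":float(d[1]),"z":0,"turn":7.06,"jaw":0})
print(json.dumps(rows))
json.dump({"xy":list(x),"phi":-80.03,"side":-1},open('cmd.json','w'))
E
python3 gen.py 5 8;python3 gen.py 5 8;python3 gen.py 5 6; python3 gen.py 5 2
```

```text
[46.20330906  6.84945188]
-134.1751311517665 [46.20330906  6.84945188]
[{"x": 0.33, "y": -0.51, "z": 0, "turn": 7.06, "jaw": 0}, {"x": 0.37, "y": -0.49, "z": 0, "turn": 7.06, "jaw": 0}, {"x": 0.41, "y": -0.46, "z": 0, "turn": 7.06, "jaw": 0}, {"x": 0.44, "y": -0.42, "z": 0, "turn": 7.06, "jaw": 0}, {"x": 0.48, "y": -0.39, "z": 0, "turn": 7.06, "jaw": 0}, {"x": 0.5, "y": -0.35, "z": 0, "turn": 7.06, "jaw": 0}, {"x": 0.53, "y": -0.3, "z": 0, "turn": 7.06, "jaw": 0}, {"x": 0.56, "y": -0.27, "z": 0, "turn": 7.06, "jaw": 0}, {"x": 0.57, "y": -0.22, "z": 0, "turn": 7.06, "jaw": 0}, {"x": 0.58, "y": -0.17, "z": 0, "turn": 7.06, "jaw": 0}, {"x": 0.6, "y": -0.13, "z": 0, "turn": 7.06, "jaw": 0}, {"x": 0.61, "y": -0.08, "z": 0, "turn": 7.06, "jaw": 0}]
[{"x": 0.67, "y": -0.03, "z": 0, "turn": 5.0, "jaw": 0}, {"x": 0.68, "y": 0.02, "z": 0, "turn": 5.0, "jaw": 0}, {"x": 0.67, "y": 0.09, "z": 0, "turn": 5.0, "jaw": 0}, {"x": 0.67, "y": 0.14, "z": 0, "turn": 5.0, "jaw": 0}, {"x": 0.65, "y": 0.2, "z": 0, "turn": 5.0, "jaw": 0}, {"x": 0.62, "y": 0.26, "z": 0, "turn": 5.0, "jaw": 0}, {"x": 0.61, "y":
[... 379 characters left out ...]
.0, "jaw": 0}, {"x": 0.32, "y": 0.6, "z": 0, "turn": 5.0, "jaw": 0}, {"x": 0.26, "y": 0.62, "z": 0, "turn": 5.0, "jaw": 0}, {"x": 0.21, "y": 0.65, "z": 0, "turn": 5.0, "jaw": 0}]
end phi -0.03 star 0.084
[{"x": 0.15, "y": 0.66, "z": 0, "turn": 5.0, "jaw": 0}, {"x": 0.09, "y": 0.67, "z": 0, "turn": 5.0, "jaw": 0}, {"x": 0.03, "y": 0.68, "z": 0, "turn": 5.0, "jaw": 0}, {"x": -0.02, "y": 0.68, "z": 0, "turn": 5.0, "jaw": 0}, {"x": -0.09, "y": 0.67, "z": 0, "turn": 5.0, "jaw": 0}, {"x": -0.14, "y": 0.66, "z": 0, "turn": 5.0, "jaw": 0}]
end phi 29.97 star -0.44
[{"x": -0.2, "y": 0.65, "z": 0, "turn": 5.0, "jaw": 0}, {"x": -0.26, "y": 0.63, "z": 0, "turn": 5.0, "jaw": 0}]
end phi 39.97 star -0.615
```

{"method": "play_rows", "body": {"moves": [{"x":0.33,"y":-0.51,"z":0,"turn":7.06,"jaw":0},{"x":0.37,"y":-0.49,"z":0,"turn":7.06,"jaw":0},{"x":0.41,"y":-0.46,"z":0,"turn":7.06,"jaw":0},{"x":0.44,"y":-0.42,"z":0,"turn":7.06,"jaw":0},{"x":0.48,"y":-0.39,"z":0,"turn":7.06,"jaw":0},{"x":0.5,"y":-0.35,"z":0,"turn":7.06,"jaw":0},{"x":0.53,"y":-0.3,"z":0,"turn":7.06,"jaw":0},{"x":0.56,"y":-0.27,"z":0,"turn":7.06,"jaw":0}]}}

```text
t: 15.5
tool_pos: [0.4997, 0.0365, 0.2476]
tool_rot: [-1.043, 1.432, -1.435]
contact_force: [0.1, 1.2, -0.4]
opening: 0.0003
```

{"method": "play_rows", "body": {"moves": [{"x":0.57,"y":-0.22,"z":0,"turn":7.06,"jaw":0},{"x":0.58,"y":-0.17,"z":0,"turn":7.06,"jaw":0},{"x":0.6,"y":-0.13,"z":0,"turn":7.06,"jaw":0},{"x":0.61,"y":-0.08,"z":0,"turn":7.06,"jaw":0}]}}

```text
t: 15.83
tool_pos: [0.5234, 0.0305, 0.2475]
tool_rot: [-1.288, 1.071, -1.076]
contact_force: [1.0, -1.0, 0.1]
opening: -0.0001
```

```bash
python3 st.py side; cp pics/$(ls -t pics|head -1) pics/cur2.png
```

```text
t 15.83 pos [0.5234 0.0305 0.2475] jawang 0.182 q [-0.08 -0.2   1.83  0.    1.51 -0.27] F [ 1.  -1.   0.1] M [ 0.02 -0.   -0.04]
peg th -1.644 r 0.0777 torque 0.081 Ftan@80 1.01 spoke(cw side) -1.911
side_1588
```

View pics/cur2.png

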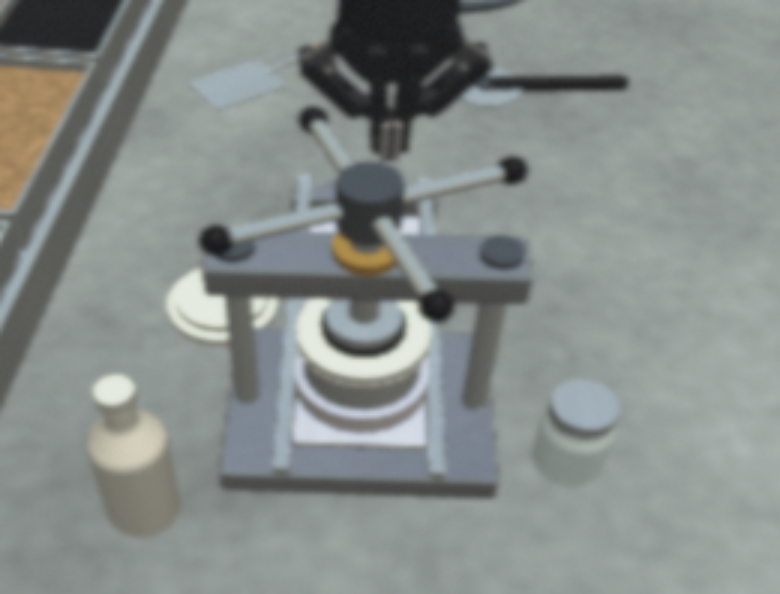

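{"method": "play_rows", "body": {"moves": [{"x":0.67,"y":-0.03,"z":0,"turn":5.0,"jaw":0},{"x":0.68,"y":0.02,"z":0,"turn":5.0,"jaw":0},{"x":0.67,"y":0.09,"z":0,"turn":5.0,"jaw":0},{"x":0.67,"y":0.14,"z":0,"turn":5.0,"jaw":0},{"x":0.65,"y":0.2,"z":0,"turn":5.0,"jaw":0},{"x":0.62,"y":0.26,"z":0,"turn":5.0,"jaw":0},{"x":0.61,"y":0.31,"z":0,"turn":5.0,"jaw":0},{"x":0.57,"y":0.36,"z":0,"turn":5.0,"jaw":0}]}}

```text
t: 16.55
tool_pos: [0.5737, 0.0441, 0.247]
tool_rot: [-1.502, 0.543, -0.544]
contact_force: [-3.6, -2.1, 1.5]
opening: -0.0001
```

{"method": "play_rows", "body": {"moves": [{"x":0.54,"y":0.41,"z":0,"turn":5.0,"jaw":0},{"x":0.5,"y":0.45,"z":0,"turn":5.0,"jaw":0},{"x":0.46,"y":0.5,"z":0,"turn":5.0,"jaw":0},{"x":0.42,"y":0.54,"z":0,"turn":5.0,"jaw":0},{"x":0.37,"y":0.57,"z":0,"turn":5.0,"jaw":0},{"x":0.32,"y":0.6,"z":0,"turn":5.0,"jaw":0},{"x":0.26,"y":0.62,"z":0,"turn":5.0,"jaw":0},{"x":0.21,"y":0.65,"z":0,"turn":5.0,"jaw":0}]}}

```text
t: 17.22
tool_pos: [0.6045, 0.0872, 0.2468]
tool_rot: [-1.572, -0.003, 0.002]
contact_force: [-2.1, -2.5, 0.1]
opening: -0.0002
```

```bash
python3 st.py side; cp pics/$(ls -t pics|head -1) pics/cur3.png
```

```text
t 17.22 pos [0.6045 0.0872 0.2468] jawang 1.574 q [ 0.02  0.01  1.63 -0.    1.5  -1.55] F [-2.1 -2.5  0.1] M [-0.39  0.29  0.03]
peg th -0.269 r 0.0784 torque -0.236 Ftan@80 -2.95 spoke(cw side) -0.534
side_1726
```

View pics/cur3.png

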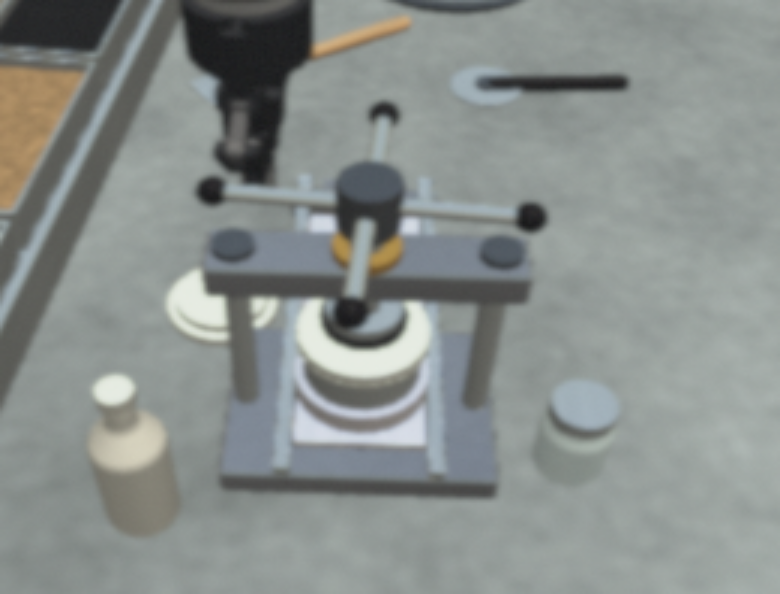

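{"method": "play_rows", "body": {"moves": [{"x":0.15,"y":0.66,"z":0,"turn":5.0,"jaw":0},{"x":0.09,"y":0.67,"z":0,"turn":5.0,"jaw":0},{"x":0.03,"y":0.68,"z":0,"turn":5.0,"jaw":0},{"x":-0.02,"y":0.68,"z":0,"turn":5.0,"jaw":0},{"x":-0.09,"y":0.67,"z":0,"turn":5.0,"jaw":0},{"x":-0.14,"y":0.66,"z":0,"turn":5.0,"jaw":0},{"x":0,"y":0,"z":0,"turn":0,"jaw":0},{"x":0.5,"y":-1,"z":0,"turn":0,"jaw":0}]}}

```text
t: 17.93
tool_pos: [0.6095, 0.119, 0.2465]
tool_rot: [-1.531, -0.411, 0.408]
contact_force: [0.0, 0.0, 0.1]
opening: -0.0002
```

{"method": "play_rows", "body": {"moves": [{"x":0,"y":-0.3,"z":3,"turn":0,"jaw":0},{"x":0,"y":0,"z":4,"turn":0,"jaw":0},{"x":0,"y":0,"z":4,"turn":0,"jaw":0},{"x":0,"y":-3.5,"z":2,"turn":0,"jaw":0},{"x":0,"y":-4,"z":0,"turn":0,"jaw":0},{"x":0,"y":-4,"z":0,"turn":0,"jaw":0},{"x":0,"y":-4,"z":0,"turn":0,"jaw":0},{"x":0,"y":-4,"z":0,"turn":0,"jaw":0}]}}

```text
t: 18.6
tool_pos: [0.6095, -0.083, 0.3763]
tool_rot: [-1.533, -0.409, 0.406]
contact_force: [0.5, 0.5, 0.4]
opening: 0.0001
```

{"method": "play_rows", "body": {"moves": [{"x":0,"y":-4,"z":0,"turn":0,"jaw":0},{"x":0,"y":-4,"z":0,"turn":0,"jaw":0},{"x":0,"y":-4,"z":0,"turn":0,"jaw":0},{"x":0,"y":-4,"z":0,"turn":0,"jaw":0},{"x":0,"y":-4,"z":0,"turn":0,"jaw":0},{"x":0,"y":0,"z":0,"turn":0,"jaw":0},{"x":0,"y":0,"z":0,"turn":0,"jaw":0},{"x":0,"y":0,"z":0,"turn":0,"jaw":0}]}}

```text
t: 19.27
tool_pos: [0.6094, -0.2808, 0.3755]
tool_rot: [-1.532, -0.409, 0.408]
contact_force: [0.1, 0.9, 0.4]
opening: -0.0001
```

Run:
```python
from h import *
from st import st
st()
im=eyes.get_image('top');cv2.imwrite('pics/tf.png',cv2.resize(im['img'][120:320,150:410,::-1],None,fx=3,fy=3))
g=im['img'].max(2)<40
n,l,s,ce=cv2.connectedComponentsWithStats(g.astype(np.uint8))
for i in range(1,n):
    if 15<s[i,4]<80 and 160<ce[i,0]<375 and 140<ce[i,1]<310:
        P=atz(im,ce[i],.265);print(ce[i].round(1),P.round(4),np.arctan2(P[1]-.108,P[0]-.529).round(3),atz(im,ce[i],.081).round(4))
for q in ['squeeze','shaker','spare_lid']:
    print(q,[atz(im,r['point'],0).round(3) for r in pinpoint('top',q)[:1]])
im=eyes.get_image('side');cv2.imwrite('pics/sf.png',cv2.resize(im['img'][100:320,150:410,::-1],None,fx=3,fy=2.7))
```

```text
t 19.27 pos [ 0.6094 -0.2808  0.3755] jawang 2.092 q [-0.54  0.12  1.31  0.    1.72 -2.63] F [0.1 0.9 0.4] M [ 0.01  0.01 -0.01]
peg th -1.367 r 0.397 torque 0.122 Ftan@80 1.53 spoke(cw side) -1.419
[205.2 173.5] [0.6174 0.1589 0.265 ] 0.522 [0.6593 0.1887 0.081 ]
[272.8 188.5] [0.5802 0.0178 0.265 ] -1.055 [0.6137 0.0158 0.081 ]
[312.6 213.1] [ 0.5261 -0.062   0.265 ] -1.588 [ 0.5474 -0.082   0.081 ]
[188.4 241.4] [0.4756 0.1949 0.265 ] 2.122 [0.4857 0.2328 0.081 ]
[257.5 257. ] [0.4401 0.0536 0.265 ] -2.593 [0.4422 0.0597 0.081 ]
squeeze [array([0.67 , 0.224, 0.   ])]
shaker [array([0.372, 0.118, 0.   ])]
spare_lid [array([0.66 , 0.001, 0.   ])]
```

View pics/tf.png

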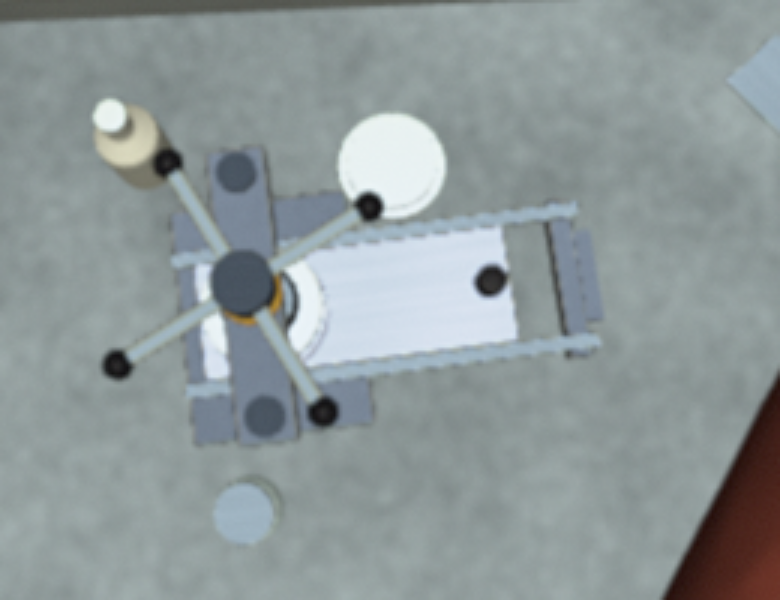

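View pics/sf.png

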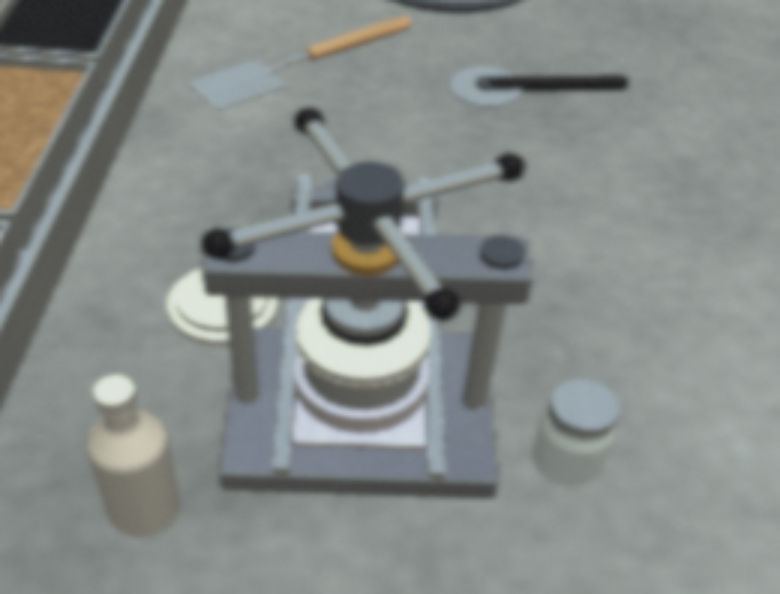

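```bash
python3 -c "
from station import finish_job
print(finish_job())"
```

```text
the job is handed in; nothing more can be done
None
```

I pushed the tray in to its stop, wound the lid home, wound the star back, and handed the job in at about 19 s of the 72 s. `finish_job` gave no verdict, so the results below come from my own measurements.

- **Tray:** I pushed the knob with closed fingers until the force rose to 24 N at the stop. The final top image puts the knob 191 mm from the star's axis, so the tray reads about 0.109 m.
- **Pressing:** I swept one spoke clockwise all the way with the closed fingers, rather than changing spokes. The pad met the lid at about 1.7 rad. The force then stayed level while the lid moved, and stiffened at about 2.8 rad. I stopped at about 2.92 rad.
- **Pad force:** I held at a little under 10 N on the spoke at 80 mm (about 9.7 N). That corresponds to roughly 60–90 N on the pad, inside the 50–120 N window. The pad force itself is not measured, so this is an estimate. It reads a bit low against the stated force, because I felt about 5.7 N while pressing where 7 N was expected.
- **Winding back:** the star sprang back about 0.2 rad when released, and I pushed a neighbouring spoke counterclockwise. The final top image gives star ≈ 1.13 rad, under the 1.65 limit.
- **Surroundings:** the bottle, jar and spare lid show shifts of about 10 mm or less between first and last images. That is within the spread I saw between cameras and well under 30 mm. The arm is clear of everything.
- **Lid:** it looks fully down in the side image, but I had no direct measurement of it. The evidence is the stiffening about 1 rad after it started to move.

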